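# Put the lid on the parts pot

## Robot

A 6-joint arm with a two-finger parallel gripper is mounted at the origin on the work surface; the furniture and walls round the work are solid. World frame = base frame: x ahead of the robot, y to its left, z up, the work surface at z = 0. Lengths are in m, angles in rad, forces in N, time in s.
With the tool pointing down it reaches from about 0.35 to 0.975 m from the base axis. Payload 4.9 kg.
Tool frame: the origin (TCP) lies between the finger pads; the fingertips stand 17 mm ahead of it and the grasp point (between the pads) lies 2 mm behind it; z points along the fingers, y is the direction in which the jaws open and shut (so a half turn about z gives the same grasp; the last joint's range is limited). The gripper opens to 85 mm and grips with 20 to 120 N. Pads are 22 mm wide; open, the fingers measure 114 mm over their backs; the gripper's body (76 mm by 85 mm) begins 54 mm behind the grasp point. The pads swing forward as they close: fully open they stand 13 mm farther back than shut.
Start: joints at [1.134, 0.053, 1.613, -0, 1.476, -0.119], TCP at [0.195, 0.594, 0.248] pointing down, gripper open.
Joint ranges: [-3.01, 3.01], [-1.01, 2.22], [0.06, 2.58], [-1.02, 4.17], [0.09, 2.62], [-3.14, 3.14]. Speed limits (rad/s): [2.57, 2.57, 3.14, 3.14, 3.14, 3.14].

## Interface

Orientations are given as a unit quaternion [w, x, y, z].
In Python, from plant import state, grab_frame, camera_model, job_done, find_in, silhouettes, landmark_of gives the robot as it stands.
- The arm moves only by the shell command python3 -m crank 'ROWS'. ROWS is JSON, a list of rows, each an object with "angular": the turn, a rotation vector about the tool's x, y, z each as a share of 5 degrees, from -1 to 1, a list of three; "delta_pos": the shift along the tool's x, y, z each as a share of 3 cm, from -1 to 1, a list of three; "gripper": the opening, from 0 (shut) to 1 (fully open). In form: [{"angular": [ax, ay, az], "delta_pos": [tx, ty, tz], "gripper": gripper}, ...]. A call has 1 to 12 rows; each row shifts and turns the commanded pose from where the row before left it, along the tool's axes as they then stand; what a row does not reach is not made up. A row lasts 1/8 s, in which the tool goes at most 62.5 mm and 10.7 degrees, less where a joint would pass 70% of its speed; a pose out of reach is approached as far as the arm can. A call with a number of a shift or a turn outside -1 to 1 is refused whole. A call with a gripper value outside its range is refused whole. The fingers move at their own pace and stop on an object; the grip force is fixed at half the most. Time passes only in rows, so rows that do not move let the fingers close. It gives the time, the measured TCP pose, the force and the opening at its end, in the units of the state.
- state(): the state, without advancing time (a new reading comes with each control period).
- grab_frame(name): name is "scene" or "top" or "wrist"; returns the picture (400x640x3 uint8, red, green, blue); there is no depth.
- camera_model(name): a dict with "camera_matrix" (3x3 intrinsics, pixels), "rvec" (rotation vector, rad) and "tvec" (3), from world to camera coordinates, as OpenCV has them; the wrist camera has in their place "mount" (4x4, takes a point from camera to tool coordinates, whose origin is the TCP and whose axes are the flange's). Camera axes: x right, y down, z forward; pixel columns grow to the right and rows downward; lengths in m; the calibration is good to about 2 mm. The wrist camera is an equidistant fisheye: a pixel r from the principal point sees the ray r / f radians off the axis. A picture is of the moment at which its call begins: read the wrist's pose just before it. camera_model takes no time and is no camera call.
- job_done(): hands the job in, once; it reports no verdict.
Trained networks look in the newest picture that a camera, given by its name, has taken for a name from the list of things; names that differ only in an ending like _2 or _b are one class to them, and where a whole thing is asked for, a point or a joint stands for the part that bears it (a point fixed in the world has none). Each returns a list of dicts, best first, with "conf" (0 to 1); they miss things now and then, are a little off and sometimes report something else, mostly with a low value. They report only what shows in the picture. A call takes as long as a camera call. They do not tell look-alikes from the thing itself.
- find_in(camera, target): "bbox" ([left, top, right, bottom] in pixels, round what is visible of it).
- silhouettes(camera, target): "mask" (400x640 bool, what is visible of it) and "bbox" ([left, top, right, bottom] in pixels, round what is visible of it).
- landmark_of(camera, target): "pixel" ([column, row] in pixels: a listed point, or the origin of a listed thing).
The state is a dict: "time": time; "joint_pos": joint angles; "joint_vel": joint speeds; "joint_efforts": joint torques, N m; "tool_pos": TCP position; "tool_rot": TCP orientation; "contact_force": force on the tool from outside, world axes, zero at the start; "ft_torque": the same for the moment, N m; "gripper_width": opening from 0.0 (shut) to 1.0 (fully open).
Only numpy, scipy, OpenCV 4.12 (cv2) and the standard library are available. Lean on these libraries where they do the work, as an engineer would, in place of code of your own. Each camera call takes 0.05 s, during which the arm holds its last target.

## Task

The air cap has been put away in the small open pot on the bench: now close the pot with the lid that fits it, the larger of the two knobbed lids, seated level in the pot's mouth. Keep the pot upright and leave the small lid where it lies.

Things in the scene. Friction and masses are not known exactly. Their poses are not given: they have to be found in the camera images.
- lid_knob (a point): Grip centre of the wanted lid's knob. Round white plastic stopper lid lying upright on the bench, 50 g: flange 80 mm across, 5 mm thick; on top a round knob 24 mm across, 25 mm high, grip centre 31 mm above the lid's foot; below the flange a tapered plug 13 mm deep, 44 mm across at its foot and 61 mm at the flange, so that it centres itself in the pot. z is up.
- pot_rim (a point): Centre of the mouth of the small round white open pot, level with its rim. The pot is loose on the bench, 72 mm across, 60 mm high, 66 mm across inside, about 0.25 kg, with a small brass air cap lying on its floor. z is up. With the lid seated, its knob's grip centre is 18 mm above this point and its plug's foot 13 mm below it.
- small_lid_knob (a point): Grip centre of the knob of the other lid, 31 mm above the bench: the same shape but its flange is only 52 mm across, too small for this pot. Leave it alone. (To the right of the work hangs a fixed monitor, 0.36 to 0.72 m above the bench, its left edge near x 0.32, y 0.11: keep the arm and wrist to the left of it.)
Not all that is in view belongs to the job. What is shaped like the part that bears lid_knob but purple or turquoise is not meant.

How it is judged:
By the outcome, as a careful person would: the job done as asked, in the order asked, and still so for the second after the job is handed in, with the robot touching nothing.
It also fails if it takes over 32 s, if anything falls off the work surface, if the arm or the gripper's body presses on something with over 40 N, if the wrist force passes 120 N, or if a joint passes its speed limit or range.

## Working session

There is one attempt and no reset: what is moved stays moved. The work goes in short steps, Python scripts to look and compute and a shell command to move; the robot and the scene stay as the last step left them, time stands still between calls to the robot, and variables do not carry over. Pictures are saved under pics/ and viewed, and the job is handed in when it is done.

```bash
mkdir -p pics; ls; cat > h.py <<'E'
import numpy as np,cv2
from plant import *
def save(img,n,crop=None,s=1):
    if crop: img=img[crop[1]:crop[3],crop[0]:crop[2]]
    img=cv2.resize(img,None,fx=s,fy=s,interpolation=cv2.INTER_CUBIC)
    cv2.imwrite('pics/'+n,img[:,:,::-1])
def ray(cam,px):
    m=camera_model(cam);K=np.array(m['camera_matrix'])
    R=cv2.Rodrigues(np.array(m['rvec'],float))[0];t=np.array(m['tvec'],float).ravel()
    d=R.T@(np.linalg.inv(K)@np.array([px[0],px[1],1.]))
    return -R.T@t,d/np.linalg.norm(d)
def atz(cam,px,z):
    o,d=ray(cam,px);return o+d*(z-o[2])/d[2]
def proj(cam,p):
    m=camera_model(cam)
    return cv2.projectPoints(np.array([p],float),np.array(m['rvec'],float),np.array(m['tvec'],float),np.array(m['camera_matrix']),None)[0].ravel()
E
python3 - <<'E'
from h import *
print(state())
for c in ['scene','top','wrist']:
    save(grab_frame(c),c+'0.png')
    for t in ['lid_knob','pot_rim','small_lid_knob']:
        r=landmark_of(c,t)
        print(c,t,[(np.round(x['pixel'],1).tolist(),round(x['conf'],2),np.round(atz(c,x['pixel'],{'lid_knob':.031,'pot_rim':.06,'small_lid_knob':.031}[t]),3).tolist() if c!='wrist' else '') for x in r])
E
```

```text
pics
{'time': 0.0, 'joint_pos': array([ 1.13401755e+00,  5.33798174e-02,  1.61427579e+00,  4.98432526e-06,
        1.47600201e+00, -1.19011988e-01]), 'joint_vel': array([ 0.00017097, -0.00017873,  0.0004925 , -0.00157566, -0.00088813,
        0.00087652]), 'joint_efforts': array([-1.23474110e-03, -3.93686700e+01, -3.70175564e+01, -1.57153727e-04,
        6.88363143e-03,  3.21727924e-06]), 'tool_pos': array([0.19503669, 0.59317777, 0.24705963]), 'tool_rot': array([-2.85629148e-04,  1.58215916e-01,  9.87403999e-01, -9.92191416e-04]), 'contact_force': array([0.59220515, 0.36034378, 0.33698638]), 'ft_torque': array([0.00122418, 0.09146879, 0.02116909]), 'gripper_width': 0.995991459960935}
scene lid_knob [([327.5, 216.8], 0.86, [0.496, 0.3, 0.031]), ([303.3, 155.7], 0.81, [0.492, 0.094, 0.031]), ([287.1, 322.6], 0.59, [0.66, 0.515, 0.031])]
scene pot_rim [([388.1, 184.5], 0.89, [0.33, 0.276, 0.06])]
scene small_lid_knob [([345.0, 164.2], 0.69, [0.396, 0.158, 0.031])]
top lid_knob [([233.2, 142.3], 0.8, [0.656, 0.51, 0.031]), ([309.2, 209.8], 0.69, [0.48, 0.303, 0.031]), ([388.9, 202.2], 0.59, [0.505, 0.095, 0.031])]
top pot_rim [([315.3, 267.8], 0.81, [0.333, 0.285, 0.06])]
top small_lid_knob [([361.7, 239.8], 0.57, [0.406, 0.166, 0.031])]
wrist lid_knob []
wrist pot_rim []
wrist small_lid_knob []
```

View pics/scene0.png

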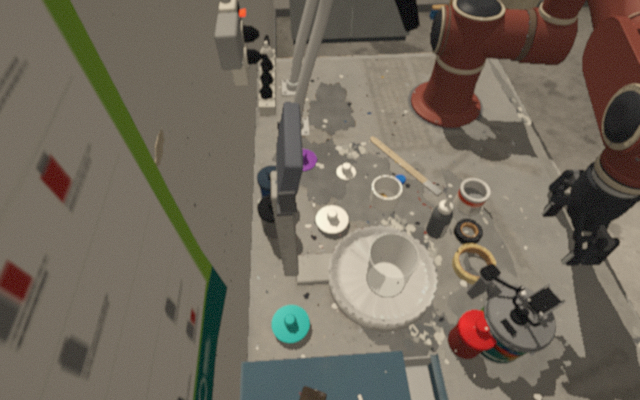

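View pics/top0.png

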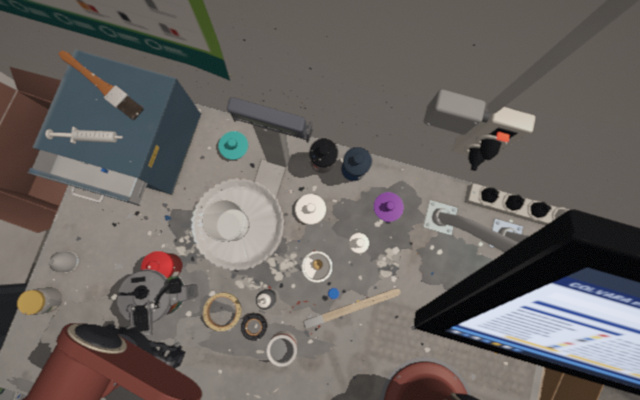

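View pics/wrist0.png

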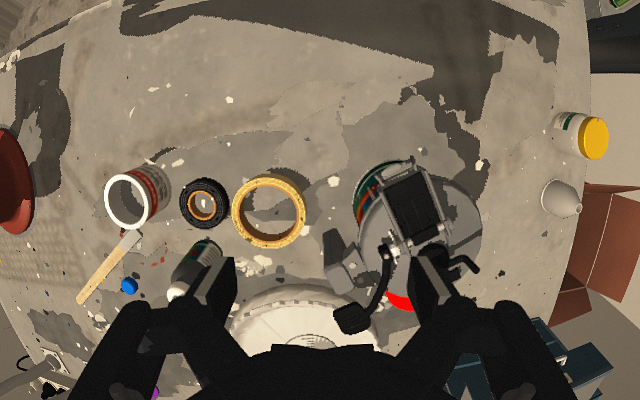

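```bash
python3 - <<'E'
from h import *
s=cv2.imread('pics/scene0.png')[:,:,::-1];t=cv2.imread('pics/top0.png')[:,:,::-1]
save(s,'sc.png',(230,90,480,290),3); save(t,'tc.png',(210,90,420,310),2.7)
def tri(a,b):
    o1,d1=ray('scene',a);o2,d2=ray('top',b)
    k=np.linalg.lstsq(np.c_[d1,-d2],o2-o1,rcond=None)[0]
    p,q=o1+k[0]*d1,o2+k[1]*d2
    return np.round((p+q)/2,3),round(np.linalg.norm(p-q),4)
print('lid',tri((327.5,216.8),(309.2,209.8)),'pot',tri((388.1,184.5),(315.3,267.8)),'small',tri((345,164.2),(361.7,239.8)))
for c in('scene','top'): print(c,ray(c,(320,200)))
E
```

```text
lid (array([0.488, 0.299, 0.022]), np.float64(0.0154)) pot (array([0.334, 0.284, 0.07 ]), np.float64(0.0029)) small (array([0.403, 0.169, 0.046]), np.float64(0.0034))
scene (array([0.68432892, 0.77177252, 0.81405105]), array([-0.19469923, -0.545867  , -0.81493646]))
top (array([0.34670231, 0.30674588, 1.03547442]), array([ 0.1570581 , -0.03068403, -0.98711258]))
```

```bash
python3 - <<'E'
from h import *
for c in('scene','top'):
  grab_frame(c)
  for n,z in(('lid_knob',.015),('pot_rim',.06)):
    for r in silhouettes(c,n):
      m=r['mask'];ys,xs=np.nonzero(m);print(c,n,round(r['conf'],2),np.round(r['bbox'],1),m.sum(),xs.mean(),ys.mean())
E
```

```text
scene lid_knob 0.74 [313.5 204.5 345.7 235.6] 730 331.76164383561644 218.57123287671232
scene lid_knob 0.74 [271.7 304.8 309.2 341.9] 1151 289.9044309296264 323.11033883579495
scene lid_knob 0.52 [304.  151.  318.9 168.6] 262 308.39312977099235 159.3091603053435
scene pot_rim 0.65 [370.7 174.4 403.2 208.6] 946 385.2389006342495 192.10676532769557
top lid_knob 0.7 [375.9 191.8 401.3 219.7] 701 388.4065620542083 206.11412268188303
top lid_knob 0.68 [293.9 192.1 329.  225.8] 702 310.0883190883191 208.73504273504273
top lid_knob 0.61 [221.2 130.2 248.3 162.4] 631 232.973058637084 144.91917591125198
top pot_rim 0.76 [300.  253.2 333.5 283.5] 715 316.55944055944053 266.6979020979021
```

View pics/sc.png

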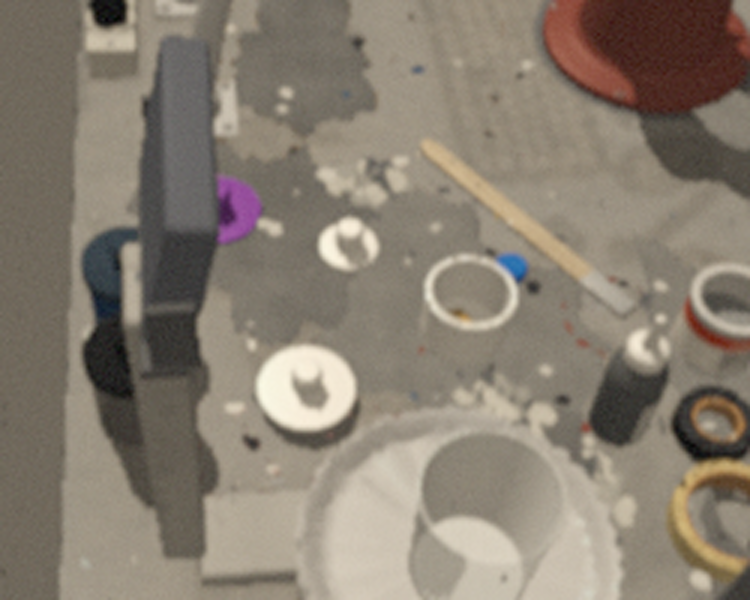

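View pics/tc.png

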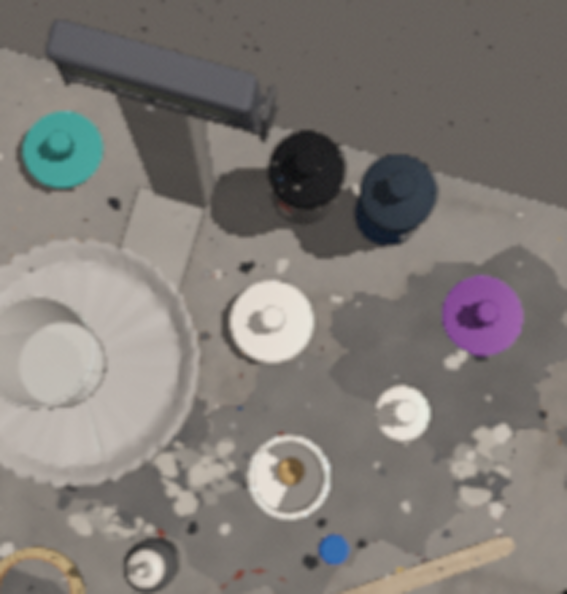

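```bash
cat >> h.py <<'E'
def tri(a,b):
    o1,d1=ray('scene',a);o2,d2=ray('top',b)
    k=np.linalg.lstsq(np.c_[d1,-d2],o2-o1,rcond=None)[0]
    p,q=o1+k[0]*d1,o2+k[1]*d2
    return np.round((p+q)/2,3),round(np.linalg.norm(p-q),4)
E
python3 - <<'E'
from h import *
C=lambda a:(230+a[0]/3,90+a[1]/3)
T=lambda a:(210+a[0]/2.7,90+a[1]/2.7)
print('knobtop',tri(C((308,370)),T((272,319))))
print('flange',tri(C((307,388)),T((271,322))))
print('pot',tri(C((471,292)),T((290,477))))
print('small',tri(C((350,228)),T((406,412))))
print('slab R',tri(C((192,42)),T((262,95))))
print('slab L',tri(C((190,232)),T((55,40))))
print(atz('scene',C((471,292)),.06),atz('top',T((290,477)),.06))
print(atz('scene',C((307,387)),.018),atz('top',T((271,322)),.018))
E
```

```text
knobtop (array([0.483, 0.299, 0.039]), np.float64(0.0003))
flange (array([0.484, 0.3  , 0.014]), np.float64(0.0005))
pot (array([0.335, 0.28 , 0.055]), np.float64(0.0016))
small (array([0.397, 0.171, 0.038]), np.float64(0.0011))
slab R (array([0.569, 0.313, 0.41 ]), np.float64(0.0074))
slab L (array([0.604, 0.441, 0.413]), np.float64(0.0013))
[0.33635314 0.28354625 0.06      ] [0.33538235 0.27954867 0.06      ]
[0.48422732 0.30202022 0.018     ] [0.48326888 0.29999828 0.018     ]
```

```bash
python3 - <<'E'
from h import *
for z in(.36,.5,.6,.72):
  print(z,[np.round(atz('top',p,z)[:2],3).tolist() for p in((417,320),(575,213),(450,322))])
print(camera_model('wrist'))
t=cv2.imread('pics/top0.png')[:,:,::-1]
save(t,'mon.png',(360,180,640,400),2.7)
E
```

```text
0.36 [[0.254, 0.119], [0.442, -0.166], [0.252, 0.063]]
0.5 [[0.274, 0.158], [0.422, -0.068], [0.272, 0.114]]
0.6 [[0.287, 0.186], [0.408, 0.002], [0.286, 0.15]]
0.72 [[0.304, 0.219], [0.391, 0.086], [0.303, 0.193]]
{'camera_matrix': array([[309.70691629,   0.        , 321.8924679 ],
       [  0.        , 309.70691629, 202.09084957],
       [  0.        ,   0.        ,   1.        ]]), 'mount': array([[-4.12619446e-04, -9.53386425e-01, -3.01751809e-01,
         7.69466414e-02],
       [ 9.99999798e-01, -2.47702702e-04, -5.84795065e-04,
         8.05656318e-04],
       [ 4.82790938e-04, -3.01751990e-01,  9.53386335e-01,
        -1.25741890e-01],
       [ 0.00000000e+00,  0.00000000e+00,  0.00000000e+00,
         1.00000000e+00]])}
```

View pics/mon.png

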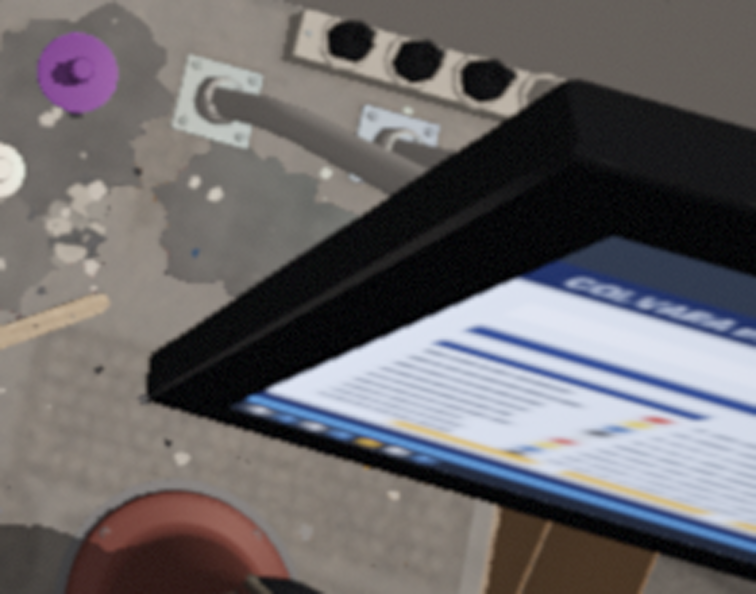

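```bash
python3 - <<'E'
from h import *
for z in(.0,.05,.1): print(z,np.round(atz('top',(283,216),z)[:2],3),np.round(atz('scene',(352,232),z)[:2],3),np.round(atz('top',(237,224),z)[:2],3),np.round(atz('scene',(382,279),z)[:2],3))
R=cv2.Rodrigues
from scipy.spatial.transform import Rotation as Ro
q=state()['tool_rot'];M=Ro.from_quat([q[1],q[2],q[3],q[0]]).as_matrix()
print(M); p=state()['tool_pos']
for tgt in([.4835,.300,.16],):
  print((M.T@(np.array(tgt)-p))/.03)
E
```

```text
0.0 [0.466 0.372] [0.447 0.342] [0.441 0.494] [0.429 0.479]
0.05 [0.46  0.369] [0.462 0.369] [0.437 0.485] [0.444 0.497]
0.1 [0.454 0.366] [0.476 0.395] [0.432 0.476] [0.46  0.515]
[[-9.49918900e-01  3.12496533e-01  1.28633103e-05]
 [ 3.12496534e-01  9.49918899e-01  4.61281079e-05]
 [ 2.19577224e-06  4.78377014e-05 -9.99999999e-01]]
[-12.18506606  -6.29792578   2.94406921]
```

```bash
cat > log.py <<'E'
from h import *
import json
s=state(); f=open('log.jsonl','a'); f.write(json.dumps([list(s['joint_pos']),list(s['tool_pos']),list(s['tool_rot'])])+'\n'); print(round(s['time'],2),np.round(s['joint_pos'],3),np.round(s['tool_pos'],4),np.round(s['contact_force'],1),s['gripper_width'])
E
python3 log.py
python3 -m crank '[{"angular":[0,0,0],"delta_pos":[-1,-0.5,0],"gripper":0.6},{"angular":[0,0,0],"delta_pos":[-1,-0.5,0],"gripper":0.6},{"angular":[0,0,0],"delta_pos":[-1,-0.5,0],"gripper":0.6},{"angular":[0,0,0],"delta_pos":[-1,-0.5,0],"gripper":0.6},{"angular":[0,0,0],"delta_pos":[-1,-0.5,0],"gripper":0.6},{"angular":[0,0,0],"delta_pos":[-1,-0.5,0],"gripper":0.6}]'; python3 log.py
python3 -m crank '[{"angular":[0,0,0],"delta_pos":[-1,-0.5,0],"gripper":0.6},{"angular":[0,0,0],"delta_pos":[-1,-0.5,0],"gripper":0.6},{"angular":[0,0,0],"delta_pos":[-1,-0.5,0],"gripper":0.6},{"angular":[0,0,0],"delta_pos":[-1,-0.5,0.2],"gripper":0.6},{"angular":[0,0,0],"delta_pos":[0,0,0.3],"gripper":0.6}]'; python3 log.py
```

```text
0.9 [ 1.134  0.053  1.613  0.     1.476 -0.119] [0.1953 0.5937 0.2483] [-0.4  0.2 -0.3] 0.9987698559598773
time: 1.65
tool_pos: [0.3389, 0.4511, 0.2484]
tool_rot: [0.0, 0.158, 0.987, 0.0]
contact_force: [0.6, -0.2, -1.3]
gripper_width: 0.6
1.65 [ 0.795 -0.092  1.755 -0.     1.478 -0.458] [0.3389 0.4511 0.2484] [ 0.6 -0.2 -1.3] 0.5995625354900869
time: 2.28
tool_pos: [0.4348, 0.3563, 0.2335]
tool_rot: [0.0, 0.16, 0.987, 0.0]
contact_force: [-0.1, 0.5, 0.5]
gripper_width: 0.607
2.27 [ 0.554 -0.088  1.777 -0.     1.452 -0.696] [0.4348 0.3563 0.2335] [-0.1  0.5  0.5] 0.6065166125351796
```

```bash
python3 - <<'E'
from h import *
a=grab_frame('top');b=grab_frame('scene');save(a,'top1.png');save(b,'scene1.png')
E
```

```text
(no output)
```

View pics/top1.png

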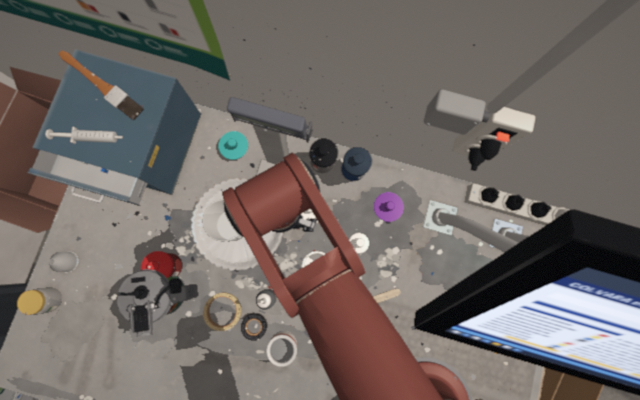

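View pics/scene1.png

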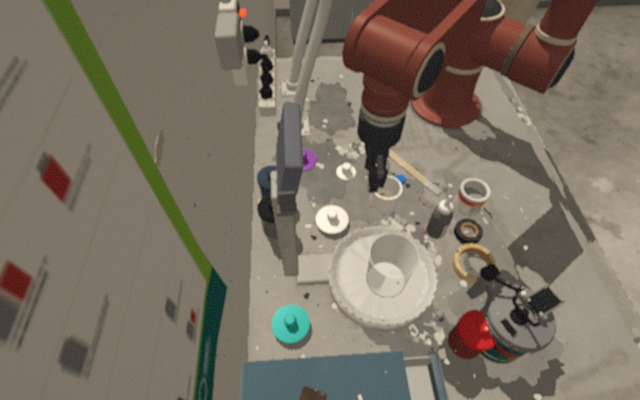

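```bash
python3 - <<'E'
from h import *
q=.554
for d in (0,.074):
  for z in (.45,.55,.65):
    print(d,z,[np.round(proj('top',[r*np.cos(q)-d*np.sin(q),r*np.sin(q)+d*np.cos(q),z])).tolist() for r in (.1,.2,.35,.56)], [np.round(proj('scene',[r*np.cos(q)-d*np.sin(q),r*np.sin(q)+d*np.cos(q),z])).tolist() for r in (.35,.56)])
E
```

```text
0 0.45 [[486.0, 458.0], [446.0, 391.0], [389.0, 298.0], [317.0, 177.0]] [[416.0, 7.0], [345.0, 62.0]]
0 0.55 [[526.0, 502.0], [476.0, 420.0], [407.0, 305.0], [318.0, 160.0]] [[430.0, -57.0], [349.0, -4.0]]
0 0.65 [[589.0, 571.0], [523.0, 464.0], [433.0, 316.0], [321.0, 135.0]] [[447.0, -140.0], [356.0, -95.0]]
0.074 0.45 [[441.0, 489.0], [402.0, 421.0], [346.0, 324.0], [275.0, 201.0]] [[454.0, 21.0], [385.0, 82.0]]
0.074 0.55 [[472.0, 540.0], [423.0, 456.0], [355.0, 338.0], [268.0, 188.0]] [[473.0, -43.0], [397.0, 16.0]]
0.074 0.65 [[521.0, 623.0], [456.0, 511.0], [368.0, 358.0], [259.0, 170.0]] [[499.0, -128.0], [413.0, -77.0]]
```

```bash
cat > go.py <<'E'
import sys
from h import *
from scipy.spatial.transform import Rotation as Ro
s=state();q=s['tool_rot'];M=Ro.from_quat([q[1],q[2],q[3],q[0]]).as_matrix()
t=np.array([float(a) for a in sys.argv[1:4]]);print(np.round(s['tool_pos'],4),'shares',np.round(M.T@(t-s['tool_pos'])/.03,2),'tilt',np.round(M[:,2],4),'F',np.round(s['contact_force'],1))
E
cat > wr.py <<'E'
from h import *
from scipy.spatial.transform import Rotation as Ro
def wpose():
    s=state();q=s['tool_rot'];M=np.eye(4);M[:3,:3]=Ro.from_quat([q[1],q[2],q[3],q[0]]).as_matrix();M[:3,3]=s['tool_pos']
    return M@np.array(camera_model('wrist')['mount'])
def wat(T,px,z):
    K=camera_model('wrist')['camera_matrix'];d=np.array([px[0]-K[0,2],px[1]-K[1,2]]);r=np.hypot(*d);th=r/K[0,0]
    v=T[:3,:3]@np.array([*(d/r*np.sin(th)),np.cos(th)]);o=T[:3,3]
    return o+v*(z-o[2])/v[2]
def wproj(T,p):
    K=camera_model('wrist')['camera_matrix'];c=np.linalg.inv(T)@np.array([*p,1]);th=np.arctan2(np.hypot(c[0],c[1]),c[2]);n=np.hypot(c[0],c[1])
    return np.array([K[0,2],K[1,2]])+K[0,0]*th*c[:2]/n
E
python3 go.py .4835 .300 .14
```

```text
[0.4327 0.3572 0.2318] shares [-2.21 -1.27  3.06] tilt [-2.4e-03 -9.0e-04 -1.0e+00] F [-0.6 -0.6 -0.5]
```

```bash
python3 -m crank '[{"angular":[0,0,0],"delta_pos":[-0.75,-0.45,1],"gripper":0.6},{"angular":[0,0,0],"delta_pos":[-0.75,-0.4,1],"gripper":0.6},{"angular":[0,0,0],"delta_pos":[-0.7,-0.4,1],"gripper":0.6},{"angular":[0,0,0],"delta_pos":[0,0,0],"gripper":0.6},{"angular":[0,0,0],"delta_pos":[0,0,0],"gripper":0.6}]'; python3 go.py .4835 .3 .042
python3 - <<'E'
from wr import *
T=wpose();im=grab_frame('wrist');save(im,'w1.png')
for t,z in(('lid_knob',.031),('pot_rim',.06)):
  for r in landmark_of('wrist',t): print(t,r['conf'],r['pixel'],wat(T,r['pixel'],z))
for p in([.4835,.3,.018],[.4835,.3,.043],[.336,.281,.06]): print(p,wproj(T,p))
E
```

```text
time: 3.0
tool_pos: [0.4842, 0.3024, 0.1444]
tool_rot: [0.0, 0.158, 0.987, 0.001]
contact_force: [0.3, -0.3, 0.5]
gripper_width: 0.603
[0.4842 0.3024 0.1444] shares [-0.   -0.09  3.41] tilt [ 9.e-04  1.e-03 -1.e+00] F [ 0.3 -0.3  0.5]
lid_knob 0.87 [546.0, 285.3] [0.65835418 0.51613611 0.031     ]
lid_knob 0.72 [132.2, 272.5] [0.49465538 0.09302615 0.031     ]
lid_knob 0.7 [315.4, 206.6] [0.4853061  0.29731688 0.031     ]
pot_rim 0.95 [222.3, 30.4] [0.33555585 0.27996551 0.06      ]
[0.4835, 0.3, 0.018] [318.0071887  198.92594195]
[0.4835, 0.3, 0.043] [317.64562466 208.37035521]
[0.336, 0.281, 0.06] [223.82774462  30.35576514]
```

View pics/w1.png

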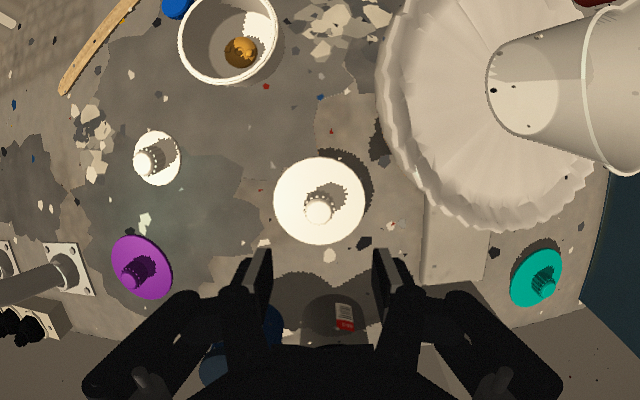

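```bash
python3 - <<'E'
from wr import *
im=cv2.imread('pics/w1.png')[:,:,::-1]; save(im,'w1c.png',(250,140,390,260),4)
m=(im.min(2)>190).astype(np.uint8);m[:,:260]=0;m[:,385:]=0;m[:145]=0;m[250:]=0
c=max(cv2.findContours(m,0,1)[0],key=cv2.contourArea);T=wpose()
e=cv2.fitEllipse(c);print(e,wat(T,e[0],.018))
E
```

```text
((318.54986572265625, 200.70350646972656), (85.73188018798828, 90.06803894042969), 92.14712524414062) [0.48605641 0.30001194 0.018     ]
```

View pics/w1c.png

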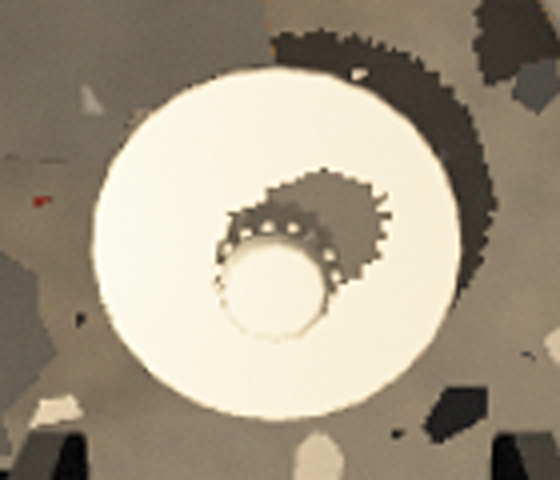

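```bash
python3 -m crank '[{"angular":[0,0,0],"delta_pos":[-0.05,-0.08,0.9],"gripper":0.6},{"angular":[0,0,0],"delta_pos":[0,0,0.9],"gripper":0.6},{"angular":[0,0,0],"delta_pos":[0,0,0.8],"gripper":0.6},{"angular":[0,0,0],"delta_pos":[0,0,0.6],"gripper":0.6},{"angular":[0,0,0],"delta_pos":[0,0,0],"gripper":0.6},{"angular":[0,0,0],"delta_pos":[0,0,0],"gripper":0.6}]'; python3 go.py .485 .3 .043
python3 - <<'E'
from wr import *
save(grab_frame('wrist'),'w2.png',(160,120,480,360),2.4);save(grab_frame('scene'),'s2.png',(250,120,450,280),4)
E
```

```text
time: 3.9
tool_pos: [0.4858, 0.299, 0.0485]
tool_rot: [0.001, 0.158, 0.987, 0.001]
contact_force: [0.5, -0.4, 0.3]
gripper_width: 0.602
[0.4858 0.299  0.0485] shares [0.04 0.02 0.18] tilt [ 1.8e-03  8.0e-04 -1.0e+00] F [ 0.5 -0.4  0.3]
```

View pics/w2.png

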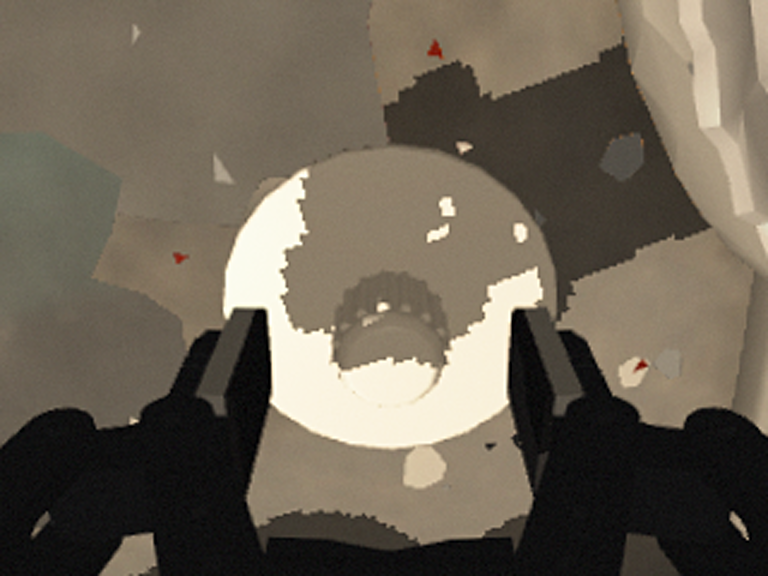

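View pics/s2.png

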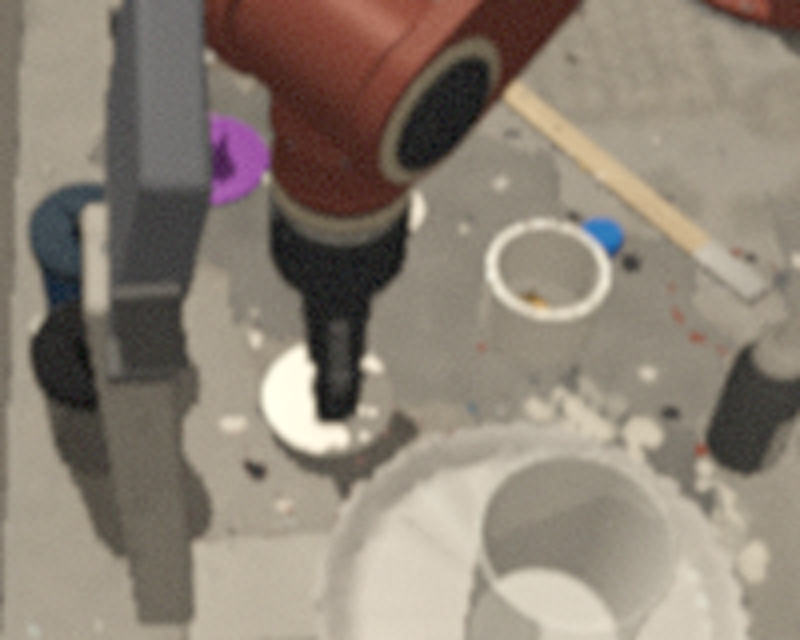

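```bash
python3 -m crank '[{"angular":[0,0,0],"delta_pos":[0.02,0.02,0.3],"gripper":0.6},{"angular":[0,0,0],"delta_pos":[0,0,0],"gripper":0.6},{"angular":[0,0,0],"delta_pos":[0,0,0],"gripper":0.4},{"angular":[0,0,0],"delta_pos":[0,0,0],"gripper":0.33},{"angular":[0,0,0],"delta_pos":[0,0,0],"gripper":0.33}]'; python3 go.py .485 .3 .043
python3 - <<'E'
from wr import *
save(grab_frame('wrist'),'w3.png',(160,120,480,360),2.4)
E
```

```text
time: 4.62
tool_pos: [0.4848, 0.2993, 0.0384]
tool_rot: [0.0, 0.158, 0.987, 0.0]
contact_force: [-0.6, 0.1, 0.2]
gripper_width: 0.331
[0.4848 0.2993 0.0384] shares [-0.    0.03 -0.15] tilt [ 2.e-04  1.e-04 -1.e+00] F [-0.6  0.1  0.2]
```

View pics/w3.png

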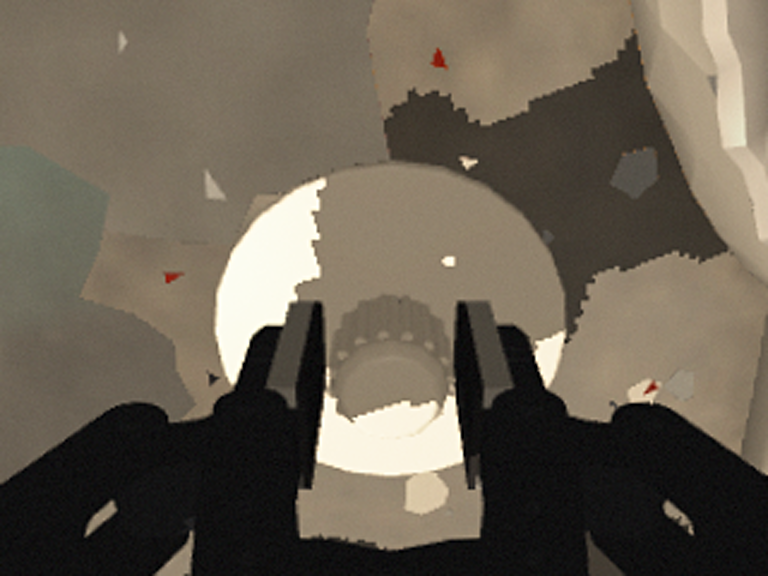

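```bash
python3 -m crank '[{"angular":[0,0,0],"delta_pos":[0,0,0],"gripper":0},{"angular":[0,0,0],"delta_pos":[0,0,0],"gripper":0},{"angular":[0,0,0],"delta_pos":[0,0,0],"gripper":0},{"angular":[0,0,0],"delta_pos":[0,0,0],"gripper":0}]'; python3 go.py .485 .3 .14
python3 -m crank '[{"angular":[0,0,0],"delta_pos":[0,0,-0.4],"gripper":0},{"angular":[0,0,0],"delta_pos":[0,0,-0.8],"gripper":0},{"angular":[0,0,0],"delta_pos":[0,0,-1],"gripper":0},{"angular":[0,0,0],"delta_pos":[0,0,-1],"gripper":0},{"angular":[0,0,0],"delta_pos":[0,0,-0.6],"gripper":0},{"angular":[0,0,0],"delta_pos":[0,0,0],"gripper":0}]'
python3 - <<'E'
from wr import *
save(grab_frame('wrist'),'w4.png');save(grab_frame('scene'),'s4.png',(250,80,450,280),3)
E
```

```text
time: 5.18
tool_pos: [0.485, 0.2994, 0.0387]
tool_rot: [0.0, 0.158, 0.987, 0.0]
contact_force: [0.2, 0.3, 2.4]
gripper_width: 0.241
[0.485  0.2994 0.0387] shares [ 0.    0.02 -3.38] tilt [ 7.e-04  3.e-04 -1.e+00] F [0.2 0.3 2.4]
time: 5.92
tool_pos: [0.4855, 0.2996, 0.1541]
tool_rot: [0.001, 0.158, 0.987, 0.001]
contact_force: [0.7, 0.1, -0.7]
gripper_width: 0.242
```

View pics/w4.png

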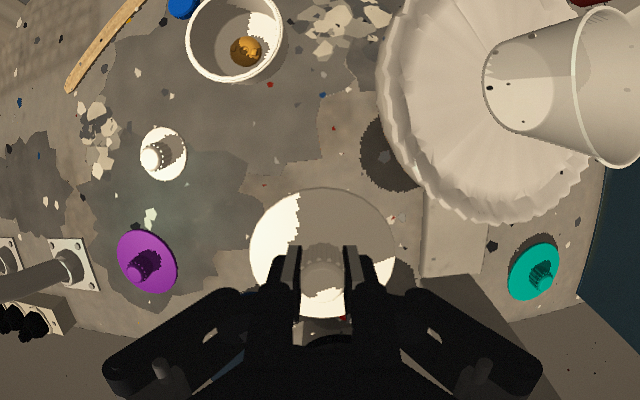

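View pics/s4.png

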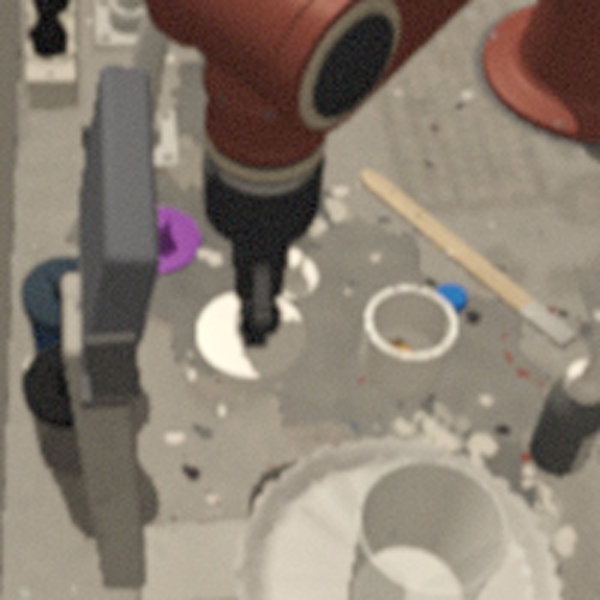

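```bash
python3 go.py .3355 .2805 .125
python3 - <<'E'
from wr import *
# landmark estimates from pictures
T=wpose();im=grab_frame('wrist')
print([ (r['conf'],r['pixel'],wat(T,r['pixel'],.06)) for r in landmark_of('wrist','pot_rim')])
p=state()['tool_pos'];print([(r['conf'],r['pixel'],wat(T,r['pixel'],p[2]-.0077)-p) for r in landmark_of('wrist','lid_knob')])
m=(im.min(2)>110).astype(np.uint8);m[:,:180]=0;m[:,290:]=0;m[90:]=0
save(m[:,:,None]*255*np.ones((1,1,3),np.uint8),'m.png')
E
python3 - <<'E'
from wr import *
T=wpose();im=cv2.imread('pics/w4.png')[:,:,::-1]
save(im,'w4c.png',(160,0,420,330),1.8)
for c in [(.3355,.2805)]:
  im=im.copy()
  for a in np.linspace(0,2*np.pi,40):
    for rr in(.033,.036):
      u=wproj(T,[c[0]+rr*np.cos(a),c[1]+rr*np.sin(a),.06]);cv2.circle(im,tuple(int(v) for v in np.round(u)),0,(255,0,0),-1)
  for a in np.linspace(0,2*np.pi,60):
      p=state()['tool_pos'];u=wproj(T,[p[0]+.04*np.cos(a),p[1]+.04*np.sin(a),p[2]-.0207]);cv2.circle(im,tuple(int(v) for v in np.round(u)),0,(255,0,0),-1)
save(im,'w4o.png',(170,0,420,330),1.8)
E
```

```text
[0.4841 0.2989 0.1513] shares [ 4.51 -2.13  0.88] tilt [-1.5e-03 -6.0e-04 -1.0e+00] F [ 0.1  0.8 -1. ]
[(0.63, [231.8, 29.0], array([0.33455375, 0.28173809, 0.06      ]))]
[(0.89, [545.5, 283.6], array([ 0.06425879,  0.13003824, -0.0077    ])), (0.87, [137.5, 269.0], array([-0.02691815, -0.1014049 , -0.0077    ])), (0.59, [318.8, 271.6], array([ 0.0019457 , -0.00123422, -0.0077    ]))]
```

View pics/w4o.png

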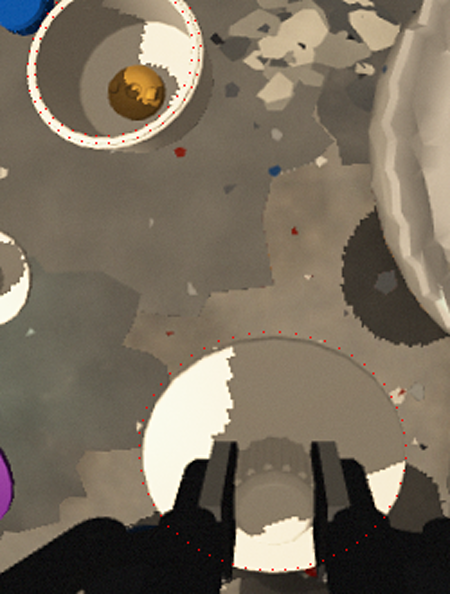

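```bash
python3 -m crank '[{"angular":[0,0,0],"delta_pos":[0.5,-0.25,0],"gripper":0},{"angular":[0,0,0],"delta_pos":[0.9,-0.4,0],"gripper":0},{"angular":[0,0,0],"delta_pos":[1,-0.5,0.1],"gripper":0},{"angular":[0,0,0],"delta_pos":[1,-0.5,0.2],"gripper":0},{"angular":[0,0,0],"delta_pos":[0.8,-0.35,0.3],"gripper":0},{"angular":[0,0,0],"delta_pos":[0.3,-0.13,0.2],"gripper":0},{"angular":[0,0,0],"delta_pos":[0,0,0],"gripper":0},{"angular":[0,0,0],"delta_pos":[0,0,0],"gripper":0}]'
python3 go.py .334 .2808 .095
python3 - <<'E'
from wr import *
T=wpose();p=state()['tool_pos'];im=grab_frame('wrist').copy()
save(grab_frame('scene'),'s5.png',(300,80,480,260),3);save(grab_frame('top'),'t5.png')
for a in np.linspace(0,2*np.pi,60):
  for rr in(.033,.036):
    u=wproj(T,[.335+rr*np.cos(a),.2808+rr*np.sin(a),.06]);cv2.circle(im,tuple(int(v) for v in np.round(u)),0,(255,0,0),-1)
  u=wproj(T,[p[0]+.04*np.cos(a),p[1]+.04*np.sin(a),p[2]-.0207]);cv2.circle(im,tuple(int(v) for v in np.round(u)),0,(0,0,255),-1)
save(im,'w5.png',(180,110,460,350),2.5)
E
```

```text
time: 7.18
tool_pos: [0.3373, 0.2809, 0.1288]
tool_rot: [0.0, 0.158, 0.987, 0.0]
contact_force: [-0.1, 0.3, 0.1]
gripper_width: 0.24
[0.3373 0.2809 0.1288] shares [ 0.1  -0.04  1.13] tilt [ 1.e-03  4.e-04 -1.e+00] F [-0.1  0.3  0.1]
```

View pics/w5.png

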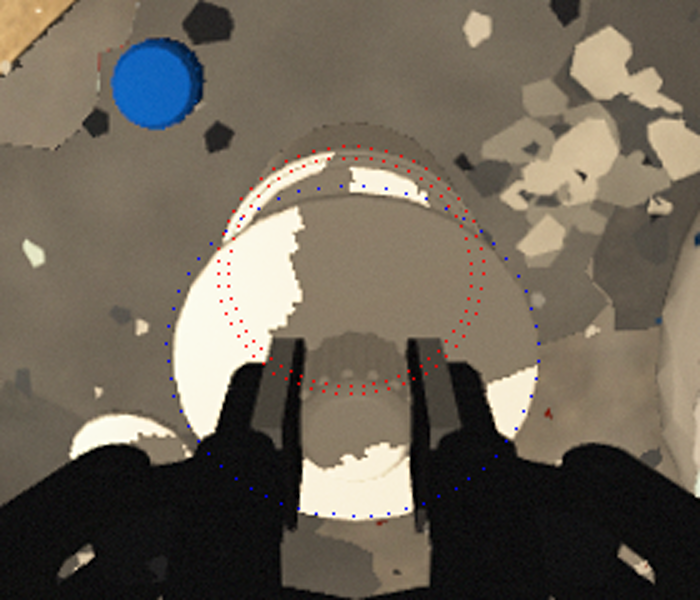

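View pics/s5.png

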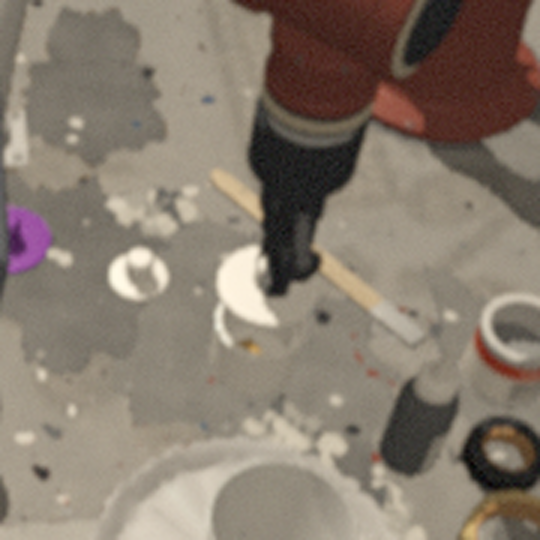

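View pics/t5.png

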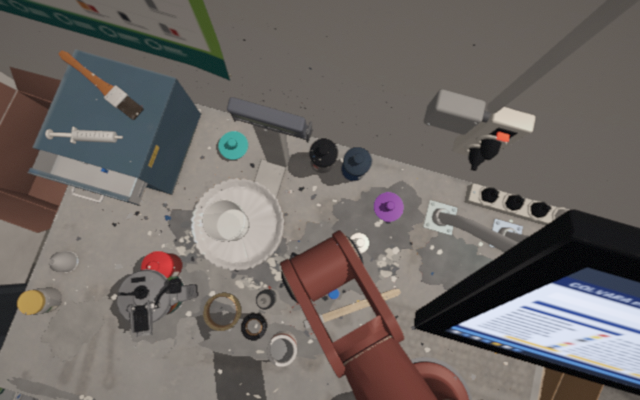

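```bash
python3 -m crank '[{"angular":[0,0,0],"delta_pos":[0.07,0,0.4],"gripper":0},{"angular":[0,0,0],"delta_pos":[0,0,0.4],"gripper":0},{"angular":[0,0,0],"delta_pos":[0,0,0.25],"gripper":0},{"angular":[0,0,0],"delta_pos":[0,0,0],"gripper":0},{"angular":[0,0,0],"delta_pos":[0,0,0],"gripper":0}]'
python3 go.py .335 .281 .0885
python3 - <<'E'
from wr import *
save(grab_frame('wrist'),'w6.png',(180,110,460,350),2.5);save(grab_frame('scene'),'s6.png',(340,120,440,220),5)
E
```

```text
time: 7.95
tool_pos: [0.3346, 0.2815, 0.097]
tool_rot: [0.0, 0.158, 0.987, 0.0]
contact_force: [-0.5, -0.3, -0.1]
gripper_width: 0.238
[0.3346 0.2815 0.097 ] shares [-0.02 -0.01  0.28] tilt [ 3.e-04  1.e-04 -1.e+00] F [-0.5 -0.3 -0.1]
```

View pics/w6.png

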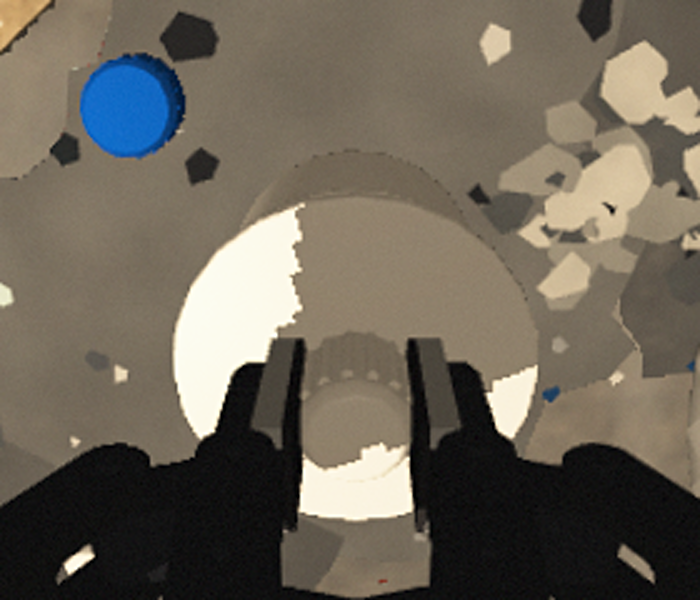

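View pics/s6.png

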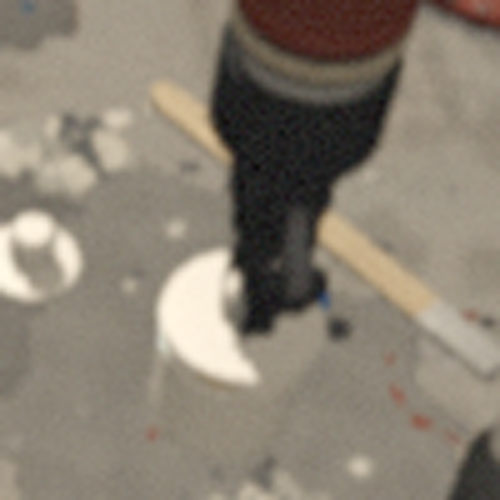

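Plug is about 5 mm into the mouth with no contact force. I'll continue down gently.

```bash
python3 -m crank '[{"angular":[0,0,0],"delta_pos":[0,0,0.15],"gripper":0},{"angular":[0,0,0],"delta_pos":[0,0,0.05],"gripper":0},{"angular":[0,0,0],"delta_pos":[0,0,0],"gripper":0},{"angular":[0,0,0],"delta_pos":[0,0,0],"gripper":0}]'
python3 -m crank '[{"angular":[0,0,0],"delta_pos":[0,0,0.05],"gripper":0},{"angular":[0,0,0],"delta_pos":[0,0,0],"gripper":0},{"angular":[0,0,0],"delta_pos":[0,0,0],"gripper":0}]'
```

```text
time: 8.55
tool_pos: [0.3345, 0.2814, 0.0908]
tool_rot: [0.0, 0.158, 0.987, 0.0]
contact_force: [-0.1, -0.0, 0.5]
gripper_width: 0.24
time: 8.93
tool_pos: [0.3345, 0.2813, 0.0893]
tool_rot: [-0.0, 0.158, 0.987, 0.0]
contact_force: [-0.2, 0.4, -1.1]
gripper_width: 0.244
```

```bash
python3 -m crank '[{"angular":[0,0,0],"delta_pos":[0,0,0.04],"gripper":0},{"angular":[0,0,0],"delta_pos":[0,0,0],"gripper":0},{"angular":[0,0,0],"delta_pos":[0,0,0],"gripper":0}]'; python3 go.py .335 .281 .0885
```

```text
time: 9.3
tool_pos: [0.3344, 0.2813, 0.0881]
tool_rot: [-0.0, 0.158, 0.987, -0.0]
contact_force: [-0.1, -0.1, -0.3]
gripper_width: 0.245
[0.3344 0.2813 0.0881] shares [-0.02 -0.   -0.01] tilt [-1.e-04 -0.e+00 -1.e+00] F [-0.1 -0.1 -0.3]
```

```bash
python3 -m crank '[{"angular":[0,0,0],"delta_pos":[0,0,0.04],"gripper":0},{"angular":[0,0,0],"delta_pos":[0,0,0],"gripper":0},{"angular":[0,0,0],"delta_pos":[0,0,0],"gripper":0}]'; python3 go.py .335 .281 .0885
```

```text
time: 9.68
tool_pos: [0.3344, 0.2813, 0.0869]
tool_rot: [-0.0, 0.158, 0.987, -0.0]
contact_force: [0.6, 0.9, -0.8]
gripper_width: 0.237
[0.3344 0.2813 0.0869] shares [-0.02 -0.   -0.05] tilt [-1.e-04 -0.e+00 -1.e+00] F [ 0.6  0.9 -0.8]
```

```bash
python3 - <<'E'
from wr import *
save(grab_frame('wrist'),'w7.png',(180,110,460,350),2.5);save(grab_frame('scene'),'s7.png',(340,120,440,220),5)
E
```

```text
(no output)
```

View pics/w7.png

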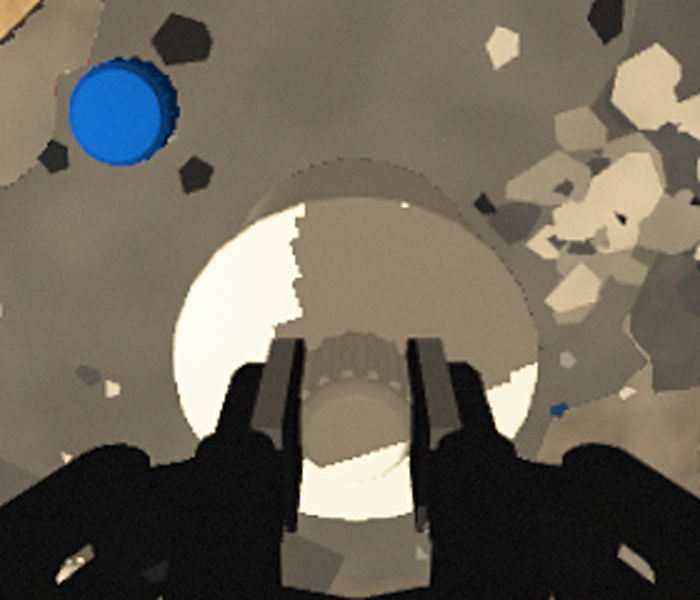

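View pics/s7.png

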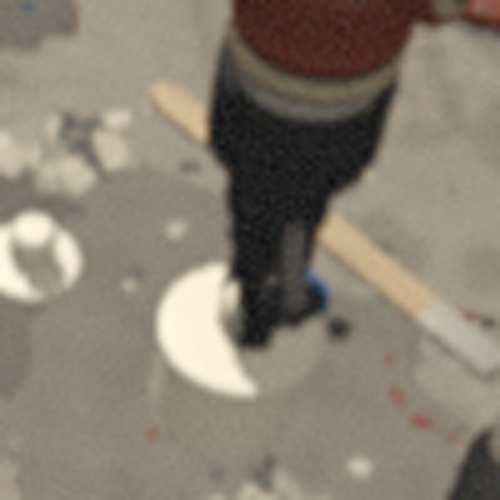

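```bash
python3 -m crank '[{"angular":[0,0,0],"delta_pos":[0,0,0.04],"gripper":0},{"angular":[0,0,0],"delta_pos":[0,0,0],"gripper":0},{"angular":[0,0,0],"delta_pos":[0,0,0],"gripper":0}]'; python3 go.py .335 .281 .0885; python3 -m crank '[{"angular":[0,0,0],"delta_pos":[0,0,0.03],"gripper":0},{"angular":[0,0,0],"delta_pos":[0,0,0],"gripper":0},{"angular":[0,0,0],"delta_pos":[0,0,0],"gripper":0}]'; python3 go.py .335 .281 .0885
```

```text
time: 10.15
tool_pos: [0.3345, 0.2813, 0.0857]
tool_rot: [-0.0, 0.158, 0.987, -0.0]
contact_force: [0.1, -0.4, -1.0]
gripper_width: 0.24
[0.3345 0.2813 0.0857] shares [-0.02 -0.01 -0.09] tilt [-0. -0. -1.] F [ 0.1 -0.4 -1. ]
time: 10.52
tool_pos: [0.3346, 0.2814, 0.0856]
tool_rot: [-0.0, 0.158, 0.987, -0.0]
contact_force: [-2.1, -0.9, 6.8]
gripper_width: 0.245
[0.3346 0.2814 0.0856] shares [-0.02 -0.01 -0.1 ] tilt [-3.e-04 -3.e-04 -1.e+00] F [-2.1 -0.9  6.8]
```

```bash
python3 -m crank '[{"angular":[0,0,0],"delta_pos":[0,0,0],"gripper":0.35},{"angular":[0,0,0],"delta_pos":[0,0,0],"gripper":0.5},{"angular":[0,0,0],"delta_pos":[0,0,0],"gripper":0.6},{"angular":[0,0,0],"delta_pos":[0,0,0],"gripper":0.6}]'; python3 go.py .335 .281 .2
python3 -m crank '[{"angular":[0,0,0],"delta_pos":[0,0,-0.5],"gripper":0.6},{"angular":[0,0,0],"delta_pos":[0,0,-0.8],"gripper":0.6},{"angular":[0,0,0],"delta_pos":[-0.2,0.4,-0.9],"gripper":0.6},{"angular":[0,0,0],"delta_pos":[0,1,-0.8],"gripper":0.6},{"angular":[0,0,0],"delta_pos":[0,1,-0.5],"gripper":0.6},{"angular":[0,0,0],"delta_pos":[0,1,0],"gripper":0.6},{"angular":[0,0,0],"delta_pos":[0,1,0],"gripper":0.6},{"angular":[0,0,0],"delta_pos":[0,0.6,0],"gripper":0.6},{"angular":[0,0,0],"delta_pos":[0,0,0],"gripper":0.6},{"angular":[0,0,0],"delta_pos":[0,0,0],"gripper":0.6}]'
python3 - <<'E'
from wr import *
save(grab_frame('wrist'),'w8.png');save(grab_frame('scene'),'s8.png',(300,120,460,240),5);save(grab_frame('top'),'t8.png',(260,190,400,310),5)
for c in('scene','top'):
  print(c,[(round(r['conf'],2),r['pixel']) for r in landmark_of(c,'lid_knob')])
E
```

```text
time: 11.02
tool_pos: [0.3344, 0.2813, 0.0847]
tool_rot: [-0.0, 0.158, 0.987, -0.0]
contact_force: [-0.7, 0.7, 0.4]
gripper_width: 0.599
[0.3344 0.2813 0.0847] shares [-0.02 -0.   -3.84] tilt [-1.e-04 -1.e-04 -1.e+00] F [-0.7  0.7  0.4]
time: 12.28
tool_pos: [0.3869, 0.4215, 0.1902]
tool_rot: [0.0, 0.158, 0.987, -0.0]
contact_force: [-0.1, -0.2, 0.4]
gripper_width: 0.598
scene [(0.78, [385.6, 182.1]), (0.74, [289.0, 322.2]), (0.67, [304.4, 154.9])]
top [(0.89, [232.8, 143.6]), (0.72, [392.5, 206.4]), (0.68, [313.4, 265.6])]
```

View pics/w8.png

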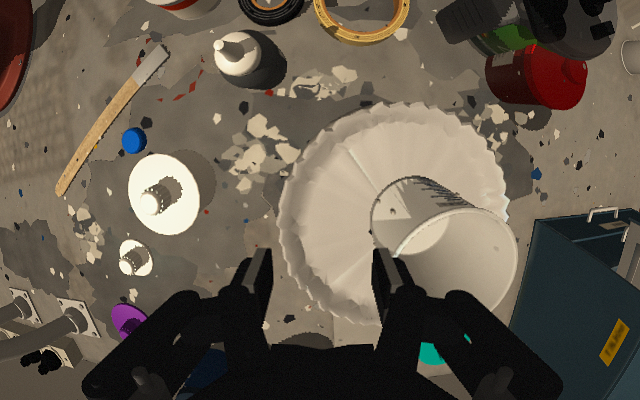

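View pics/s8.png

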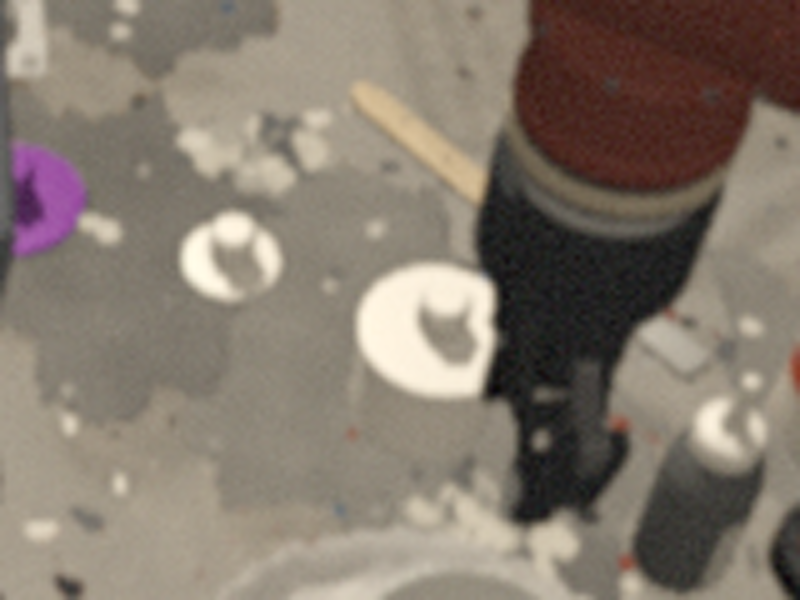

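View pics/t8.png

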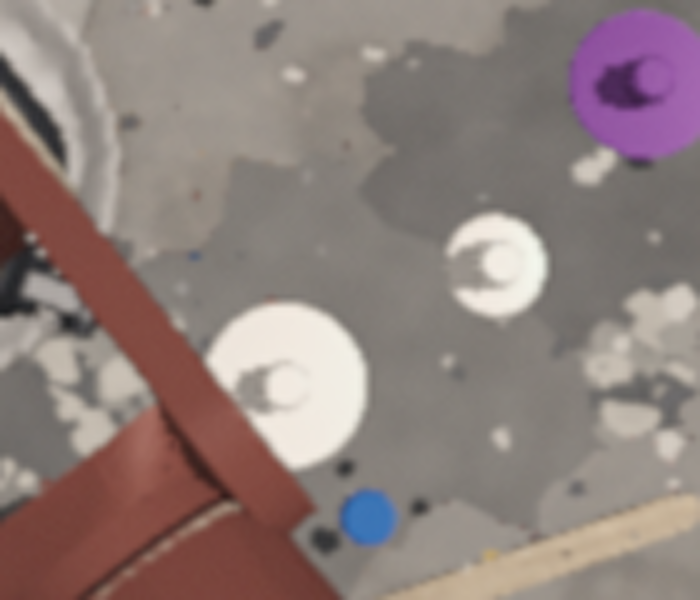

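```bash
python3 - <<'E'
from wr import *
from scipy.optimize import least_squares
T=wpose();im=grab_frame('wrist')
m=(im.min(2)>175).astype(np.uint8);m[:,:115]=0;m[:,215:]=0;m[:140]=0;m[245:]=0
c=max(cv2.findContours(m,0,1)[0],key=cv2.contourArea);c=cv2.convexHull(c)[:,0,:].astype(float)
# fit tilted circle: centre + normal tilt, radius 40mm
def pts(p):
    n=np.array([p[3],p[4],1]);n/=np.linalg.norm(n);a=np.cross(n,[0,1,0]);a/=np.linalg.norm(a);b=np.cross(n,a)
    return np.array([wproj(T,p[:3]+.04*(np.cos(t)*a+np.sin(t)*b)) for t in np.linspace(0,2*np.pi,180)])
f=lambda p:np.array([np.min(np.hypot(*(pts(p)-q).T)) for q in c])
r=least_squares(f,[.335,.281,.065,0,0]);print('free',np.round(r.x,4),r.cost,len(c))
g=lambda p:f([*p,0,0]);r=least_squares(g,[.335,.281,.065]);print('level',np.round(r.x,4),r.cost)
x=[*r.x,0,0];im=im.copy()
im=cv2.resize(im[120:260,100:240],None,fx=5,fy=5)
for u in pts(x): cv2.circle(im,tuple(int(v) for v in ((u-[100,120])*5+2)),1,(255,0,0),-1)
save(im,'w9.png')
E
```

```text
Traceback (most recent call last):
  File "wr.py", line 11, in wproj
    K=camera_model('wrist')['camera_matrix'];c=np.linalg.inv(T)@np.array([*p,1]);th=np.arctan2(np.hypot(c[0],c[1]),c[2]);n=np.hypot(c[0],c[1])
      ~~~~~~~~~~~~^^^^^^^^^
ValueError: time passes only in moves, steps and waits
```

Too many camera_model calls, so I'll cache it and use the saved picture.

```bash
python3 - <<'E'
import wr
from wr import *
from scipy.optimize import least_squares
T=wpose();M=camera_model('wrist');wr.camera_model=lambda n:M;wproj=wr.wproj
im=cv2.imread('pics/w8.png')[:,:,::-1]
m=(im.min(2)>175).astype(np.uint8);m[:,:115]=0;m[:,215:]=0;m[:140]=0;m[245:]=0
c=max(cv2.findContours(m,0,1)[0],key=cv2.contourArea);c=cv2.convexHull(c)[:,0,:].astype(float)
def pts(p):
    n=np.array([p[3],p[4],1]);n/=np.linalg.norm(n);a=np.cross(n,[0,1,0]);a/=np.linalg.norm(a);b=np.cross(n,a)
    return np.array([wproj(T,np.array(p[:3])+.04*(np.cos(t)*a+np.sin(t)*b)) for t in np.linspace(0,2*np.pi,360)])
f=lambda p:np.array([np.min(np.hypot(*(pts(p)-q).T)) for q in c])
r=least_squares(f,[.335,.281,.065,0,0],diff_step=1e-3,x_scale=[.01,.01,.01,.1,.1]);print('free',np.round(r.x,4),r.cost,len(c))
g=lambda p:f([*p,0,0]);r=least_squares(g,[.335,.281,.065],diff_step=1e-3);print('level',np.round(r.x,4),r.cost)
im=cv2.resize(im[120:260,100:240],None,fx=5,fy=5)
for u in pts([*r.x,0,0]): cv2.circle(im,tuple(int(v) for v in ((u-[100,120])*5+2)),1,(255,0,0),-1)
save(im,'w9.png')
print(tri((300+446/5,120+292/5),(260+288/5,190+383/5)),state()['time'],state()['tool_pos'])
E
```

```text
free [ 0.337   0.2789  0.0607  0.0026 -0.0204] 1.4857968532215624 39Traceback (most recent call last):
  File "<stdin>", line 13, in <module>
    return func(*args, **kwargs)
    vector_fun = VectorFunction(
        fun_wrapped,
    ...<6 lines>...
        workers=workers
    )
    self._update_fun()
    ~~~~~~~~~~~~~~~~^^
    self.f = self.fun_wrapped(xp_copy(self.x))
             ~~~~~~~~~~~~~~~~^^^^^^^^^^^^^^^^^
    return np.atleast_1d(self.fun(x))
                         ~~~~~~~~^^^
    return self.f(x, *self.args, **self.kwargs)
           ~~~~~~^^^^^^^^^^^^^^^^^^^^^^^^^^^^^^
  File "<stdin>", line 13, in <lambda>
  File "<stdin>", line 11, in <lambda>
  File "<stdin>", line 9, in pts
numpy._core._exceptions._UFuncOutputCastingError: Cannot cast ufunc 'divide' output from dtype('float64') to dtype('int64') with casting rule 'same_kind'
```

```bash
python3 - <<'E'
from h import *
print(tri((300+446/5,120+292/5),(260+288/5,190+383/5)),state()['time'],state()['contact_force'])
print(job_done())
E
```

```text
(array([0.335, 0.28 , 0.091]), np.float64(0.0017)) 12.575 [ 0.48553114  0.37891371 -0.14235229]
the job is handed in; nothing more can be done
None
```

I gripped the larger white lid by its knob, carried it left of the monitor to the pot and lowered it until contact at about 7 N. I then released it, drew the gripper clear and handed the job in at about 12.6 s.

**Last checks:**
- **Level:** a tilted-circle fit to the flange in the wrist picture put it level to about 1.2°, centred at (0.337, 0.279). That is 2 mm from the pot's measured centre.
- **Height:** the knob top triangulated to z ≈ 0.091, against about 0.090 for a seated lid.
- **Surroundings:** in the final pictures the pot looked upright and the small lid was where it had been.

**Checks that disagreed or failed:**
- Contact came about 3 mm lower than expected from the grasp height. The lid probably rose a little in the fingers as they closed.
- The same flange fit gave z ≈ 0.061 for the flange's top face instead of 0.065. That may just be fit error, since the view was oblique.
- A second fit, with the lid assumed level, stopped with an error, so I have no result from it.

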